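Close the parts washer and lift the washed bearing with tongs

TASK

The next batch is already in the parts washer, so first shut its lid fully and leave it shut. Then take the spring tongs, close their jaws on the small washed bearing lying on the drip stand and lift it, holding it up about 10 cm or more clear above the stand; finish while still holding it there, still, in the tongs. Never touch the small bearing with the robot's own fingers, and leave the tin, the larger bearing and the wrench where they are.

Things in the scene. Friction and masses are not known exactly. Their poses are not given: they have to be found in the camera images.
- tub: Grey painted open-topped parts washer tub, 200 (x) x 250 (y) x 110 high, fixed to the bench. Origin: centre of its underside. Its z is up; its -x side faces the robot, its lid is hinged along the top of its +x side. Its position and yaw vary. Bearings inside (part of the tub) are the batch.
- lid (a joint): Angle of the tub's steel lid in rad: 0 = shut flat on the rim, grows as the free (robot-side) edge swings up and back; starts partly open, 0.55 to 0.95. A stiff hinge holds it where it is left; 1 to 2 N on the free edge pushes it down. It meets no catch: push it down until it rests on the rim.
- lid_hinge (a point): Middle of the lid's hinge line, at the lid's underside, 110 mm above the bench. This frame turns with the lid: the flat plate (6 mm thick, 250 wide along y) runs 200 mm along this frame's -x to the free edge; +z is its outward normal (up when shut); y is along the hinge.
- lid_handle (a point): Grip point of the small black knob on the lid's outer face, on the lid's centre line, 30 mm from the free edge and 35 mm above the outer face.
- tongs_grip (a point): Where to grip the steel spring tongs (205 mm long, 105 g, balanced here, lying on edge on the bench): two strips 26 tall, 3 thick, joined by a bow behind. Point: half-way up (13 above the underside), between the strips, 100 ahead of their pivots. x to the jaws, z up. Width over the strips here, mm: 60 fully open, 43 with the jaws on the bearing, 28 quite shut. Black finger pads outside, 50 long.
- tongs_jaws (a point): Middle of the jaws, 70 mm ahead (+x of the tongs) of the grip point at the same height: between the ends of the strips, whose flat inner faces, 40 mm long (20 mm to either side of this point) 26 mm tall (6 mm thick), are the jaws. Fully open they are 69 mm apart.
- tongs: The tongs' bow; origin on the underside straight below the grip point, axes as for the grip point.
- tongs_left (a joint): How far each strip is squeezed in, rad (both move alike): 0 = fully open, about 0.09 with the jaws on the bearing, 0.16 at most. The spring pushes on each finger at the grip point with about 7 N at 0 and 11 N at 0.09, so the tongs can be carried half squeezed; let go, they spring open.
- drip_stand: Low steel drip stand, flat slotted sheet top 160 (x) x 140 (y), 30 mm above the bench, no rim; fixed. Origin: centre of its underside (bench level), z up. Position and yaw vary.
- bearing_center (a point): Centre of the small washed ball bearing, a disc of 40 mm diameter and 18 mm height, lying flat on the drip stand (centre 9 mm above its top), 65 to 120 g. Its z is its axis.
- bearing: The same small bearing; origin at the centre of its underside.
- grease_tin: Bystander: closed aluminium tin, 60 mm diameter, 70 high, standing on the bench. Origin: centre of its underside.
- big_bearing: Bystander: larger bearing, 62 mm diameter, 20 high, lying on the bench itself. Origin: centre of its underside.
- wrench: Bystander: steel wrench lying on the bench. Origin under its middle.
Not all that is in view belongs to the job. Leave any brown look-alike of the bearing alone. What is shaped like the drip_stand but blue is not meant.

How it is judged (in metres and radians):
On the way, in this order (a step that is already met when the one before it is completed fails the run):
1. the lid is fully shut (within 0.05 rad) (value of joint lid below 0.05 rad), for 0.2 s.
2. the bearing is lifted off the stand in the jaws of the tongs, which the fingers hold (y of bearing_center in the frame of tongs_jaws between -0.012 and 0.012 m and z of bearing_center in the frame of tongs_jaws between -0.022 and 0.022 m and x of bearing_center in the frame of tongs_jaws between -0.03 and 0.03 m and contact force between bearing and tongs above 0.5 N and contact force between the fingers and tongs above 1 N and z of bearing_center in the frame of drip_stand above 0.064 m), for 0.2 s.
At the end, for the whole second after the job is handed in: Lid shut (within 0.05 rad); the small bearing pinched in the jaws (centre within 30 mm along, 12 mm across, 22 mm up or down of their middle), at rest with its underside 90 mm or more above the stand; the fingers hold the tongs and nothing but the tongs carries the bearing (y of bearing_center in the frame of tongs_jaws between -0.012 and 0.012 m and z of bearing_center in the frame of tongs_jaws between -0.022 and 0.022 m and x of bearing_center in the frame of tongs_jaws between -0.03 and 0.03 m and contact force between bearing and tongs above 0.5 N and contact force between the fingers and tongs above 1 N and value of joint lid below 0.05 rad and z of bearing_center in the frame of drip_stand above 0.129 m and linear speed of bearing below 0.03 m/s and contact force between bearing and the fingers below 0.05 N and contact force between each of bearing, tongs and drip_stand below 0.05 N and contact force between each of tongs, bearing and tub below 0.05 N); the arm keeps its last pose, push and grip.
It fails at once if the robot's fingers touch the small bearing (contact force between the fingers and bearing above 0.5 N).
It fails at once if the tin is moved by more than 30 mm (distance of grease_tin from where it was at the start of the episode above 0.03 m).
It fails at once if the larger bearing is moved by more than 30 mm (distance of big_bearing from where it was at the start of the episode above 0.03 m).
It fails at once if the wrench is moved by more than 30 mm (distance of wrench from where it was at the start of the episode above 0.03 m).
It also fails if it takes over 70 s, if anything falls off the work surface, if the arm or the gripper's body presses on something with over 40 N, if the wrist force passes 120 N, or if a joint passes its speed limit or range.

ROBOT

A 6-joint arm with a two-finger parallel gripper is mounted at the origin on the work surface. World frame = base frame: x ahead of the robot, y to its left, z up, the work surface at z = 0. Lengths are in mm, angles in rad, forces in N, time in s.
With the tool pointing down it reaches from about 375 to 975 mm from the base axis. Payload 3.8 kg.
Tool frame: the origin (TCP) lies midway between the tips of the shut fingers; the grasp point (between the pads) lies 19 mm behind it (arm.pinch_z is the distance from the TCP to the grasp point, in mm); z points along the fingers, y is the line along which they close (so a half turn about z gives the same grasp; the last joint's range is limited). The gripper opens to 88 mm and grips with 3 to 60 N. Pads are 18 mm wide; open, the fingers measure 123 mm over their backs; the gripper's body (75 mm by 187 mm) begins 45 mm behind the grasp point.
Start: joints at [1.185, 0.264, 1.604, -0, 1.274, -0.037], TCP at [230.692, 634.349, 238.706] pointing down, gripper open.
Joint ranges: [-2.63, 2.63], [-0.94, 2.18], [0.31, 2.57], [-1.31, 4.45], [0, 2.66], [-2.55, 2.55]. Speed limits (rad/s): [2.57, 2.57, 3.14, 3.14, 3.14, 3.14].

INTERFACE

Orientations are given as a rotation vector (axis times angle).
In Python, from workcell import arm, vision gives the robot as it stands.
- The arm moves only by the tool move_arm, never from a script. Its arguments are lists of equal length, an entry for each row: "delta_pos": the shift along the tool's x, y, z in units of 100 mm (1.0 is 100 mm), a list of three; "turn": the turn about the tool's z in units of pi/2 rad (1.0 is pi/2 rad); "claw": the closure, from -1 (fully open) to 1 (shut). In form: {"delta_pos": [[dx, dy, dz], ...], "turn": [turn, ...], "claw": [claw, ...]}. A call has exactly 8 rows; each row shifts and turns the commanded pose from where the row before left it, along the tool's axes as they then stand; what a row does not reach is not made up. A row lasts 1/10 s, in which the tool goes at most 50 mm and 8.59 degrees, less where a joint would pass 70% of its speed; a pose out of reach is approached as far as the arm can. A call with a number of a shift or a turn outside -1 to 1 is refused whole. A call with a gripper value outside its range is refused whole. The fingers move at their own pace and stop on an object; "squeeze" is the grip in N (left out, the last holds). Time passes only in rows, so rows that do not move let the fingers close, or fill a call up. It gives the time, the measured TCP pose, the force and the opening at its end, in the units of the state.
- arm.state(): the state, without advancing time (a new reading comes with each control period).
- vision.get_image(name): name is "scene" or "side" or "wrist"; returns a dict with "image" (420x560x3 uint8, red, green, blue), "mtx" (3x3 intrinsics, pixels), "extrinsics" (4x4, takes a point from camera to world coordinates). Camera axes: x right, y up, looking along -z (the intrinsics and any distortion apply to the point x, -y, -z); pixel columns grow to the right and rows downward; lengths in mm; the calibration is good to about 2 mm. A picture is of the moment at which its call begins. There is no depth.
- arm.close_job(): hands the job in, once; it reports no verdict.
The state is a dict: "time": time; "joints": joint angles; "dq": joint speeds; "joint_torque": joint torques, N m; "eef_pos": TCP position; "tool_rot": TCP orientation; "contact_force": force on the tool from outside, world axes, zero at the start; "moment": the same for the moment, N m; "opening": finger opening in mm.
Only numpy, scipy, OpenCV 4.12 (cv2) and the standard library are available. Lean on these libraries where they do the work, as an engineer would, in place of code of your own. Each camera call takes 0.05 s, during which the arm holds its last target. There are 200 camera calls.

## Working session

There is one attempt and no reset: what is moved stays moved. The work goes in short steps, Python scripts to look and compute and a tool call to move; the robot and the scene stay as the last step left them, time stands still between calls to the robot, and variables do not carry over. Pictures are saved under pics/ and viewed, on a budget of 10 in all, crops included, one or two more only if the job needs it, and the job is handed in when it is done.

Besides the shell and the picture viewer there is one more tool, called after ">>>" as a command line: name --pt "numbers of a row" for each row, then --argument value for the rest. move_arm: Moves the arm, as the interface text tells. Shifts and turns lie within -1 to 1; 1 stands for 100 mm of shift or pi/2 rad of turn. Its arguments: {"type":"object","properties":{"delta_pos":{"type":"array","items":{"type":"array","items":{"type":"number"}}},"turn":{"type":"array","items":{"type":"number"}},"claw":{"type":"array","items":{"type":"number"}},"squeeze":{"type":"number"}},"required":["delta_pos","turn","claw"]}

```bash
mkdir -p pics
cat > h.py <<'E'
import numpy as np, cv2, json
from workcell import arm, vision
def grab(n,f=None):
    d=vision.get_image(n); im=cv2.cvtColor(np.array(d["image"]),cv2.COLOR_RGB2BGR)
    if f: cv2.imwrite("pics/"+f,im); 
    return im,np.array(d["mtx"]),np.array(d["extrinsics"])
def ray(K,E,u,v):
    x=(u-K[0,2])/K[0,0]; y=(v-K[1,2])/K[1,1]
    d=E[:3,:3]@np.array([x,-y,-1.]); return E[:3,3],d/np.linalg.norm(d)
def onplane(K,E,u,v,z):
    o,d=ray(K,E,u,v); return o+d*(z-o[2])/d[2]
def tri(c1,p1,c2,p2):
    o1,d1=ray(*c1,*p1); o2,d2=ray(*c2,*p2)
    A=np.stack([d1,-d2],1); s=np.linalg.lstsq(A,o2-o1,rcond=None)[0]
    a=o1+s[0]*d1;b=o2+s[1]*d2; return (a+b)/2,np.linalg.norm(a-b)
def proj(K,E,p):
    q=E[:3,:3].T@(np.array(p)-E[:3,3]); return K[0,0]*q[0]/-q[2]+K[0,2], K[1,1]*-q[1]/-q[2]+K[1,2]
E
python3 - <<'E'
from h import *
ims=[]
for n in("scene","side","wrist"):
    im,K,E=grab(n,n+"0.png"); ims.append(im); print(n,K.tolist(),E.round(3).tolist()); np.savez("cal_"+n,K=K,E=E)
print(arm.state(), arm.pinch_z)
E
```

```text
scene [[397.54242999764716, 0.0, 282.7102317433495], [0.0, 397.54242999764716, 208.07516655969175], [0.0, 0.0, 1.0]] [[-0.569, -0.608, 0.554, 1114.213], [0.822, -0.425, 0.378, 350.331], [0.006, 0.671, 0.742, 836.04], [0.0, 0.0, 0.0, 1.0]]
side [[414.07603425045187, 0.0, 278.3364404565034], [0.0, 414.07603425045187, 213.91486752502283], [0.0, 0.0, 1.0]] [[0.731, 0.524, -0.437, 119.284], [-0.682, 0.578, -0.448, -497.031], [0.018, 0.625, 0.78, 956.834], [0.0, 0.0, 0.0, 1.0]]
wrist [[368.9661457444012, 0.0, 280.8308922136256], [0.0, 368.9661457444012, 204.5033443563146], [0.0, 0.0, 1.0]] [[0.342, -0.899, -0.273, 160.484], [0.94, 0.326, 0.102, 659.125], [-0.003, -0.292, 0.957, 383.215], [0.0, 0.0, 0.0, 1.0]]
{'time': 0.15, 'joints': array([ 1.18509775e+00,  2.64541965e-01,  1.60503809e+00,  5.06115083e-05,
        1.27365713e+00, -3.68938257e-02]), 'dq': array([ 0.00114662, -0.00195611, -0.00509103, -0.00020822, -0.00146517,
       -0.00090197]), 'joint_torque': array([ 6.56676493e-04, -5.02844846e+01, -3.57470977e+01,  7.28382356e-02,
        2.48258648e-02, -9.23481434e-05]), 'eef_pos': array([230.48249175, 633.87200177, 237.71169392]), 'tool_rot': array([-5.45082686e-01, -3.09354470e+00,  2.50952193e-03]), 'contact_force': array([ 0.01543627, -0.76037104,  0.37006575]), 'moment': array([ 0.01869836,  0.01969437, -0.02741229]), 'opening': 88.15257202214823} 18.700000000000003
```

View pics/scene0.png

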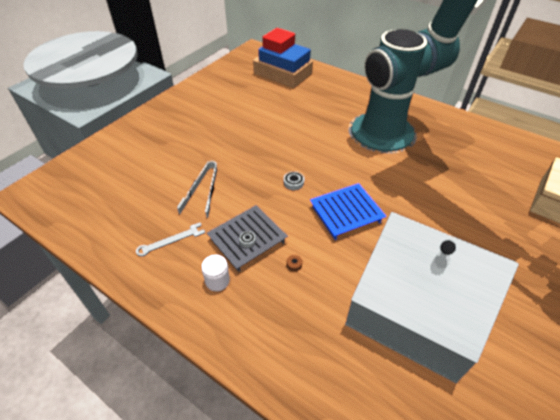

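View pics/side0.png

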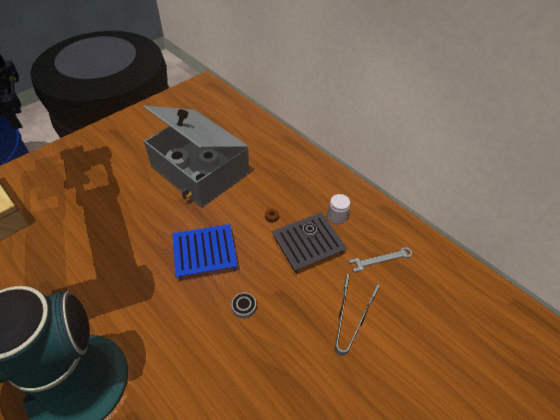

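Candidates: 
- Small bearing: scene (247,238), side (310,229), on the dark stand. This is the one I choose.
- Brown look-alike: scene (294,262), on the bench, so not it.
- Big bearing: scene (293,180), on the bench.
- Stands: the dark one at (247,238) is meant; the blue one at (347,210) is not.
- Tongs: scene bow (212,164), jaw tips (181,209) and (208,212).
- Lid knob: scene (448,247), side (183,117).

Run:
```python
from h import *
c={n:(lambda d:(d["K"],d["E"]))(np.load(f"cal_{n}.npz")) for n in("scene","side","wrist")}
T={"bearing":((247,238),(310,229)),"big":((293,180),(244,304)),"brown":((294,262),(272,215)),"knob":((448,247),(183,117)),
"bow":((212,164),(342,352)),"tipA":((181,209),(378,287)),"tipB":((208,212),(348,277)),"tin":((215,265),(340,202)),
"lidfreeA":((395,217),(145,106)),"lidhingeA":((352,303),(248,148)),"wrench_near":((198,229),(357,263)),"wrench_far":((141,250),(406,252)),
"st1":((256,207),(345,243)),"st2":((286,238),(324,216)),"st3":((239,267),(273,234)),"st4":((209,236),(297,271))}
for k,(a,b) in T.items():
    p,e=tri(c["scene"],a,c["side"],b); print(k,p.round(0),round(e,1))
s=cv2.imread("pics/scene0.png")[140:300,120:320]; t=cv2.imread("pics/side0.png")[190:370,210:430]
a=cv2.resize(s,(400,320),interpolation=3);b=cv2.resize(t,(391,320),interpolation=3)
w=cv2.imread("pics/wrist0.png");w=cv2.resize(w,(373,280))
w2=cv2.resize(cv2.imread("pics/side0.png")[85:225,120:270],(300,280),interpolation=3)
bot=np.zeros((280,791,3),np.uint8);bot[:,:373]=w;bot[:,373:673]=w2
cv2.imwrite("pics/crop1.png",np.vstack([np.hstack([a,b]),bot]))
```

```text
bearing [658. -70.  44.] 1.4
big [ 389. -108.   13.] 0.8
brown [632.  56.  12.] 1.2
knob [565. 352. 228.] 6.0
bow [ 476. -353.   15.] 2.4
tipA [ 668. -301.   16.] 9.0
tipB [ 634. -230.   17.] 6.9
tin [776. -70.  67.] 2.9
lidfreeA [515. 292. 282.] 158.1
lidhingeA [702. 241. 105.] 1.8
wrench_near [ 690. -217.    9.] 5.5
wrench_far [ 821. -287.    7.] 1.8
st1 [ 627. -137.   93.] 119.6
st2 [662. -27.  79.] 130.3
st3 [655. -21. -29.] 130.4
st4 [ 623. -154.  -33.] 129.5
```

View pics/crop1.png

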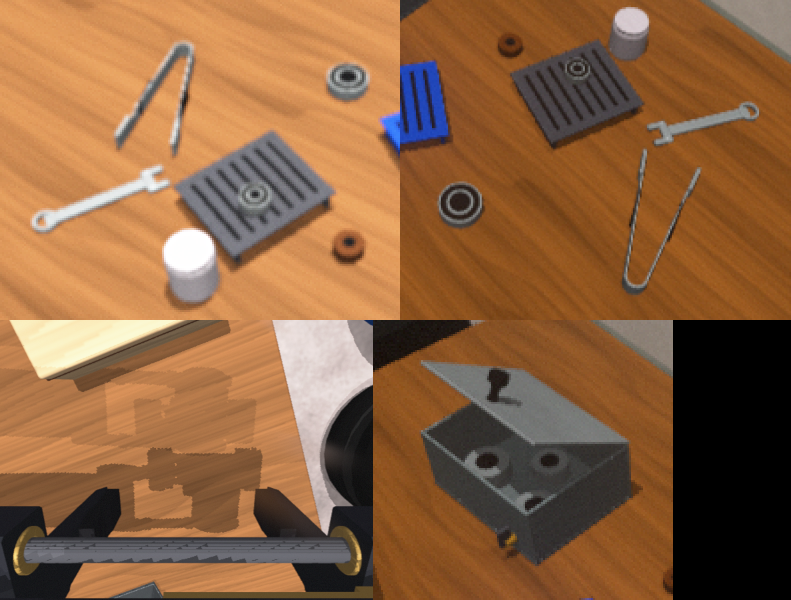

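The crop confirms the choice: the steel bearing lies on the dark stand (crop 255,197), and the brown ring and the blue stand are separate. The knob at (565,352,228) and hinge corner at (702,241,105) fit a tub yaw of about 6° and a lid angle of about 0.55. I'll go above the lid beside the knob, at roughly (545,300).

>>> move_arm --pt "-0.26 -0.13 -0.06" --pt "-0.26 -0.13 -0.06" --pt "-0.26 -0.13 -0.06" --pt "-0.26 -0.13 -0.06" --pt "-0.26 -0.13 -0.06" --pt "-0.26 -0.13 -0.06" --pt "-0.26 -0.13 0" --pt "-0.26 -0.13 0" --turn '[0, 0, 0, 0, 0, 0, 0, 0]' --claw '[1, 1, 1, 1, 1, 1, 1, 1]' --squeeze 20

```text
time: 0.95
eef_pos: [391.3, 464.6, 274.8]
tool_rot: [0.545, 3.094, 0.0]
contact_force: [0.4, 0.1, 0.1]
opening: 26.5
```

>>> move_arm --pt "-0.26 -0.13 0" --pt "-0.26 -0.13 0" --pt "-0.26 -0.13 0" --pt "-0.26 -0.13 0" --pt "-0.26 -0.13 0" --pt "-0.26 -0.13 0" --pt "-0.25 -0.13 0" --pt "-0.25 -0.13 0" --turn '[0, 0, 0, 0, 0, 0, 0, 0]' --claw '[1, 1, 1, 1, 1, 1, 1, 1]'

```text
time: 1.75
eef_pos: [549.2, 296.3, 274.3]
tool_rot: [-0.545, -3.093, 0.001]
contact_force: [-0.3, -0.7, -1.1]
opening: 0.5
```

>>> move_arm --pt "0 0 0.2" --pt "0 0 0.2" --pt "0 0 0.2" --pt "0 0 0.2" --pt "0 0 0.2" --pt "0 0 0.2" --pt "0 0 0.15" --pt "0 0 0" --turn '[0, 0, 0, 0, 0, 0, 0, 0]' --claw '[1, 1, 1, 1, 1, 1, 1, 1]'

```text
time: 2.55
eef_pos: [546.8, 296.4, 136.6]
tool_rot: [-0.544, -3.09, 0.005]
contact_force: [0.9, 0.4, 0.0]
opening: -0.0
```

>>> move_arm --pt "0 0 0.05" --pt "0 0 0.05" --pt "0 0 0.03" --pt "0 0 0.03" --pt "0 0 0.02" --pt "0 0 0.02" --pt "0 0 0" --pt "0 0 0" --turn '[0, 0, 0, 0, 0, 0, 0, 0]' --claw '[1, 1, 1, 1, 1, 1, 1, 1]'

```text
time: 3.35
eef_pos: [548.7, 297.3, 119.6]
tool_rot: [0.545, 3.094, -0.0]
contact_force: [0.2, 0.5, -0.4]
opening: 0.6
```

>>> move_arm --pt "0 0 0.02" --pt "0 0 0.02" --pt "0 0 0.01" --pt "0 0 0.01" --pt "0 0 0" --pt "0 0 0" --pt "0 0 0" --pt "0 0 0" --turn '[0, 0, 0, 0, 0, 0, 0, 0]' --claw '[1, 1, 1, 1, 1, 1, 1, 1]'

```text
time: 4.15
eef_pos: [548.9, 297.4, 116.8]
tool_rot: [0.545, 3.093, 0.0]
contact_force: [-5.8, -3.4, 16.1]
opening: 0.7
```

Run:
```python
from h import *
im,K,E=grab("side"); im2,_,_=grab("scene")
a=cv2.resize(im[60:220,100:300],(400,320),interpolation=3); b=cv2.resize(im2[190:390,300:540],(384,320),interpolation=3)
cv2.imwrite("pics/lid1.png",np.hstack([a,b])); print(arm.state()["contact_force"],arm.state()["eef_pos"])
```

```text
[-6.85916936 -3.5491681  14.49961559] [548.85757606 297.36080425 116.81236085]
```

View pics/lid1.png

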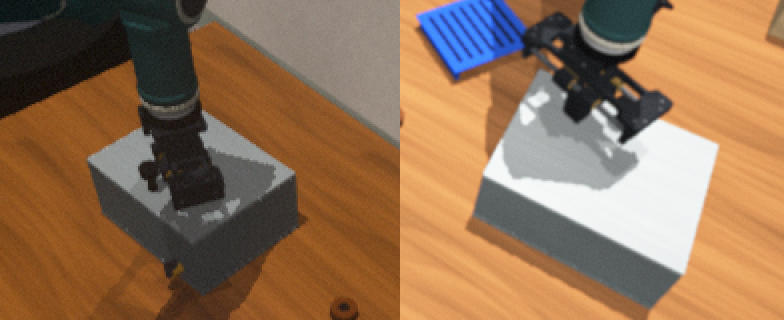

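The lid is flat on the rim: tip at z = 116.8, about 15 N push, and both views show the plate level. Next, over to the tongs, first turning the tool square to them (tong axis about 26.7°, grip near (571,-305)).

>>> move_arm --pt "0 0 -0.4" --pt "0 0 -0.4" --pt "0 0 -0.4" --pt "0 0 -0.4" --pt "-0.12 -0.31 0" --pt "-0.12 -0.31 0" --pt "-0.12 -0.31 0" --pt "-0.12 -0.31 0" --turn '[0, 0, 0, 0, 0, 0, 0, 0]' --claw '[1, 1, 1, 1, 1, 1, 1, 1]'

```text
time: 5.05
eef_pos: [551.3, 163.3, 273.7]
tool_rot: [0.544, 3.094, 0.0]
contact_force: [1.1, -1.1, -0.7]
opening: 0.8
```

>>> move_arm --pt "-0.12 -0.31 0" --pt "-0.12 -0.31 0" --pt "-0.12 -0.31 0" --pt "-0.12 -0.31 0" --pt "-0.12 -0.31 0" --pt "-0.12 -0.31 0" --pt "-0.12 -0.31 0" --pt "-0.12 -0.31 0" --turn '[0, 0, 0, 0, 0, 0, 0, 0]' --claw '[0, 0, 0, 0, 0, -1, -1, -1]'

```text
time: 5.85
eef_pos: [556.7, -102.8, 273.6]
tool_rot: [0.545, 3.094, -0.0]
contact_force: [0.2, -0.1, 0.5]
opening: 62.5
```

>>> move_arm --pt "-0.12 -0.31 0" --pt "-0.12 -0.31 0" --pt "-0.12 -0.31 0" --pt "-0.12 -0.31 0" --pt "-0.12 -0.31 0" --pt "-0.12 -0.31 0" --pt "0 0 0" --pt "0 0 0" --turn '[0, 0, 0, 0, 0, 0, 0.092, 0.092]' --claw '[-1, -1, -1, -1, -1, -1, -1, -1]'

```text
time: 6.65
eef_pos: [560.6, -302.3, 273.0]
tool_rot: [-0.997, -2.979, -0.0]
contact_force: [-0.1, 0.3, -0.9]
opening: 88.0
```

>>> move_arm --pt "0 0 0" --pt "0 0 0" --pt "0 0 0" --pt "0 0 0" --pt "0 0 0" --pt "0 0 0" --pt "0 0 0" --pt "0 0 0" --turn '[0.092, 0.092, 0.092, 0.092, 0.092, 0.092, 0.092, 0.092]' --claw '[-1, -1, -1, -1, -1, -1, -1, -1]'

```text
time: 7.45
eef_pos: [560.9, -300.9, 273.3]
tool_rot: [-2.461, -1.953, 0.0]
contact_force: [-0.8, 0.1, 0.1]
opening: 88.2
```

>>> move_arm --pt "0 0 0" --pt "0 0 0" --pt "0 0 0" --pt "0 0 0" --pt "0 0 0" --pt "0 0 0" --pt "0 0 0" --pt "0 0 0" --turn '[0.092, 0.092, 0.092, 0.092, 0.092, 0.092, 0, 0]' --claw '[-1, -1, -1, -1, -1, -1, -1, -1]'

```text
time: 8.25
eef_pos: [560.9, -300.9, 273.5]
tool_rot: [-3.05, -0.753, 0.0]
contact_force: [-0.3, -0.3, -0.6]
opening: 88.1
```

Run:
```python
from h import *
im,K,E=grab("wrist","w1.png"); np.savez("cal_w1",K=K,E=E); s=arm.state(); print(s["eef_pos"],s["tool_rot"],s["joints"],s["opening"])
```

```text
[ 560.91939375 -300.82568009  273.54499019] [-3.05010790e+00 -7.52202526e-01  2.45706146e-04] [-5.31381397e-01  1.72844085e-01  1.64962231e+00 -3.78205658e-05
  1.31930908e+00  5.55843738e-01] 87.5726294287923
```

View pics/w1.png

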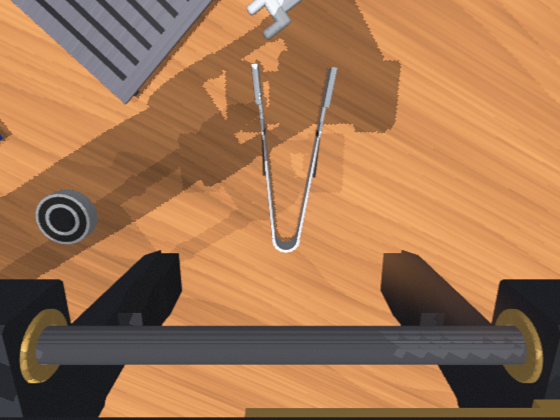

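The wrist view shows the tongs with jaw tips (255,64) and (333,68), bow (286,245), and black pads at about (265,155) and (317,155). The fingers are visible at the bottom.

Run:
```python
from h import *
d=np.load("cal_w1.npz");c=(d["K"],d["E"])
s=np.load("cal_side.npz");cs=(s["K"],s["E"])
P={n:onplane(*c,*p,z) for n,p,z in(("tipL",(255.5,65),26),("tipR",(333.5,69),26),("bow",(286,247),20),("padL",(265,155),15),("padR",(317,155),15))}
for n,p in P.items(): print(n,p.round(1))
print("tri tips/bow", tri(c,(255,67),cs,(348,277))[0],tri(c,(333,69),cs,(378,287)),tri(c,(286,247),cs,(342,352)))
m=(P["tipL"]+P["tipR"])/2; v=(m-P["bow"])[:2]; print("len",np.linalg.norm(v),"ang",np.degrees(np.arctan2(v[1],v[0])),"tipwidth",np.linalg.norm(P["tipL"]-P["tipR"]))
u=v/np.linalg.norm(v); g=m[:2]-90*u; print("grip from tips",g, "from bow",P["bow"][:2]+115*u)
from scipy.spatial.transform import Rotation as R
st=arm.state(); M=R.from_rotvec(st["tool_rot"]).as_matrix(); print(M.round(3)); print("tool delta",M.T@(np.r_[g,13-0]-st["eef_pos"]), "tool x ang",np.degrees(np.arctan2(M[1,0],M[0,0])))
```

```text
tipL [ 639.4 -232.3   26. ]
tipR [ 672.4 -303.1   26. ]
bow [ 477.4 -352.9   20. ]
padL [ 561.6 -282.1   15. ]
padR [ 588.2 -332.7   15. ]
tri tips/bow [ 637.87207191 -231.90478121   14.45579365] (array([ 673.47129429, -303.63708643,   13.47397014]), np.float64(0.4227286135070206)) (array([ 476.31969135, -353.62143943,   17.11460323]), np.float64(0.28074708398222287))
len 197.84808811090514 ang 25.503856485138378 tipwidth 78.15766720065992
grip from tips [ 574.68959881 -306.43333754] from bow [ 581.14460198 -303.35392562]
[[ 0.885  0.465 -0.   ]
 [ 0.465 -0.885  0.   ]
 [-0.    -0.    -1.   ]]
tool delta [  9.61720323  11.40257264 260.54221735] tool x ang 27.707128353062142
```

>>> move_arm --pt "0.11 0.12 0.2" --pt "0 0 0.3" --pt "0 0 0.3" --pt "0 0 0.3" --pt "0 0 0.3" --pt "0 0 0.3" --pt "0 0 0.3" --pt "0 0 0.1" --turn '[0.02, 0, 0, 0, 0, 0, 0, 0]' --claw '[-1, -1, -1, -1, -1, -1, -1, -1]'

```text
time: 9.1
eef_pos: [573.8, -305.0, 59.7]
tool_rot: [-3.058, -0.702, 0.007]
contact_force: [-0.8, 0.1, 0.0]
opening: 88.1
```

Run:
```python
from h import *
im,K,E=grab("wrist","w2.png"); np.savez("cal_w2",K=K,E=E); s=arm.state(); print(s["eef_pos"],s["tool_rot"],s["contact_force"])
print(proj(K,E,s["eef_pos"]))
```

```text
[ 573.78244811 -304.96826138   59.55417925] [-3.05773154 -0.7009227   0.00768373] [ 0.16900683  0.74821672 -0.88101463]
(np.float64(278.5403598181234), np.float64(272.62075897262827))
```

View pics/w2.png

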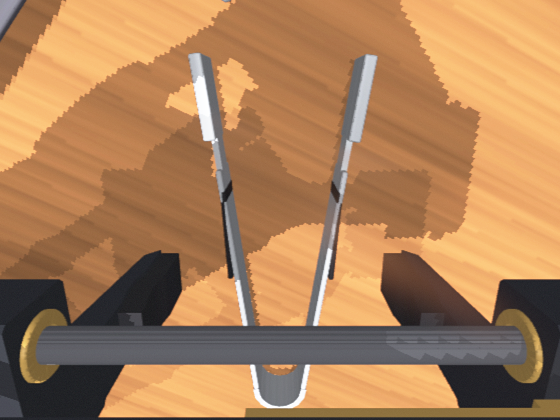

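The tongs are centred between the fingers: tips at (190,55) and (377,55), pads spanning rows 185–277 at columns about 228 and 334.

Run:
```python
from h import *
from scipy.spatial.transform import Rotation as R
d=np.load("cal_w2.npz");c=(d["K"],d["E"])
st=arm.state(); M=R.from_rotvec(st["tool_rot"]).as_matrix()
for n,p,z in(("tipL",(199,54),26),("tipR",(367,55),26),("jawrearL",(208,140),26),("jawrearR",(355,140),26),("padfrontL",(226,182),22),("padfrontR",(337,182),22),("padbackL",(231,277),5),("padbackR",(331,277),5),("bow",(279,406),15)):
    w=onplane(*c,*p,z); print(n,w.round(1),(M.T@(w-st["eef_pos"])).round(1))
```

```text
tipL [ 640.8 -232.4   26. ] [ 92.1 -36.   33.4]
tipR [ 673.5 -300.8   26. ] [91.7 39.9 33. ]
jawrearL [ 606.9 -250.8   26. ] [ 53.5 -34.1  33.5]
jawrearR [ 637.8 -314.6   26. ] [53.6 36.7 33.2]
padfrontL [ 590.4 -266.8   22. ] [ 31.7 -26.9  37.6]
padfrontR [ 615.1 -317.7   22. ] [31.8 29.7 37.3]
padbackL [ 532.6 -292.3    5. ] [-31.3 -29.1  54.8]
padbackR [ 559.1 -346.6    5. ] [-31.2  31.4  54.5]
bow [ 466.2 -356.6   15. ] [-1.192e+02 -1.000e-01  4.500e+01]
```

>>> move_arm --pt "0.02 0.015 0.15" --pt "0 0 0.15" --pt "0 0 0.12" --pt "0 0 0.08" --pt "0 0 0.05" --pt "0 0 0" --pt "0 0 0" --pt "0 0 0" --turn '[0, 0, 0, 0, 0, 0, 0, 0]' --claw '[-1, -1, -1, -1, -1, -1, -1, -1]'

```text
time: 9.95
eef_pos: [579.3, -307.2, 9.4]
tool_rot: [3.062, 0.7, 0.001]
contact_force: [0.9, -0.6, 0.4]
opening: 88.2
```

>>> move_arm --pt "-0.01 -0.04 0.03" --pt "0 0 0.03" --pt "0 0 0" --pt "0 0 0" --pt "0 0 0" --pt "0 0 0" --pt "0 0 0" --pt "0 0 0" --turn '[0, 0, 0, 0, 0, 0, 0, 0]' --claw '[-1, -1, -0.3, -0.3, -0.3, -0.3, -0.3, -0.3]' --squeeze 30

```text
time: 10.75
eef_pos: [576.2, -303.8, 2.8]
tool_rot: [3.063, 0.7, 0.0]
contact_force: [-0.2, -0.2, 0.5]
opening: 57.5
```

>>> move_arm --pt "0 0 0" --pt "0 0 0" --pt "0 0 0" --pt "0 0 0" --pt "0 0 -0.1" --pt "0 0 -0.1" --pt "0 0 -0.1" --pt "0 0 -0.1" --turn '[0, 0, 0, 0, 0, 0, 0, 0]' --claw '[-0.15, -0.15, -0.15, -0.15, -0.15, -0.15, -0.15, -0.15]'

```text
time: 11.55
eef_pos: [576.4, -303.9, 44.1]
tool_rot: [3.062, 0.7, 0.001]
contact_force: [0.4, -1.3, -0.8]
opening: 50.9
```

>>> move_arm --pt "0 0 -0.2" --pt "0 0 -0.2" --pt "0 0 -0.2" --pt "0 0 -0.2" --pt "0 0 0" --pt "0 0 0" --pt "0 0 0" --pt "0 0 0" --turn '[0, 0, 0, 0, 0, 0, 0, 0]' --claw '[-0.15, -0.15, -0.15, -0.15, -0.15, -0.15, -0.15, -0.15]'

```text
time: 12.35
eef_pos: [575.1, -303.2, 121.1]
tool_rot: [-3.061, -0.699, 0.003]
contact_force: [-0.1, 0.6, -1.6]
opening: 51.0
```

Run:
```python
from h import *
im,K,E=grab("wrist","w3.png"); np.savez("cal_w3",K=K,E=E); s=arm.state(); print(s["eef_pos"],s["tool_rot"],s["contact_force"],s["opening"])
```

```text
[ 575.1633707  -303.21881758  121.1149078 ] [-3.06096384 -0.69926953  0.00308323] [ 0.67742572 -0.44072179 -1.29611582] 50.9582741373153
```

View pics/w3.png

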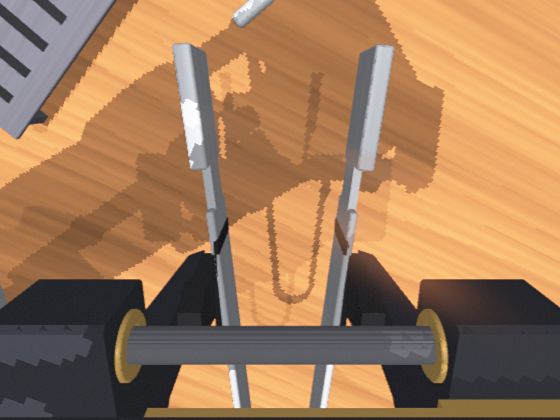

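The tongs are off the bench in the fingers: jaw tips at (188,45) and (379,45), and their shadow is separate on the bench. Now I work out the jaw position in the tool frame and the target over the bearing.

```bash
cat > j.py <<'E'
from h import *
from scipy.spatial.transform import Rotation as R
d=np.load("cal_w3.npz");c=(d["K"],d["E"])
st=arm.state(); M=R.from_rotvec(st["tool_rot"]).as_matrix(); e=st["eef_pos"]
for n,z in (("top",e[2]+23.2),):
    q=[M.T@(onplane(*c,*p,z)-e) for p in((188,45),(379,46),(199,168),(367,168))]
    for a in q: print(a.round(1))
    print("centre",np.mean(q,0).round(1))
cc={n:(lambda d:(d["K"],d["E"]))(np.load(f"cal_{n}.npz")) for n in("scene","side")}
# refine bearing: circle in each view
for n,(u,v) in (("scene",(247,238)),("side",(310,229))):
    im=cv2.imread(f"pics/{n}0.png"); print(n,onplane(*cc[n],u,v,48).round(1))
print("tri",tri(cc["scene"],(247,238),cc["side"],(310,229)))
print("tool x ang",np.degrees(np.arctan2(M[1,0],M[0,0])),M[:,2])
E
python3 j.py
```

```text
[ 89.4 -27.6 -23.3]
[ 89.1  30.9 -23.4]
[ 51.2 -26.7 -23.2]
[ 51.2  29.9 -23.3]
centre [ 70.2   1.6 -23.3]
scene [659.8 -67.3  48. ]
side [656.5 -72.   48. ]
tri (array([658.12666231, -69.7938316 ,  44.37825559]), np.float64(1.4328124902465682))
tool x ang 25.736600478753118 [-0.0023088   0.00128804 -0.99999651]
```

>>> move_arm --pt "0.13 -0.22 0" --pt "0.13 -0.22 0" --pt "0.13 -0.22 0" --pt "0.13 -0.22 0" --pt "0.13 -0.22 0" --pt "0.13 -0.22 0" --pt "0.13 -0.22 0" --pt "0.13 -0.22 0" --turn '[0, 0, 0, 0, 0, 0, 0, 0]' --claw '[-0.15, -0.15, -0.15, -0.15, -0.15, -0.15, -0.15, -0.15]'

```text
time: 13.2
eef_pos: [592.8, -98.9, 121.8]
tool_rot: [-3.062, -0.699, 0.002]
contact_force: [0.8, -1.1, -0.9]
opening: 50.7
```

>>> move_arm --pt "0 0 0.1" --pt "0 0 0.1" --pt "0 0 0" --pt "0 0 0" --pt "0 0 0" --pt "0 0 0" --pt "0 0 0" --pt "0 0 0" --turn '[0, 0, 0, 0, 0, 0, 0, 0]' --claw '[-0.15, -0.15, -0.15, -0.15, -0.15, -0.15, -0.15, -0.15]'

```text
time: 14.0
eef_pos: [593.5, -100.3, 103.1]
tool_rot: [3.063, 0.699, 0.001]
contact_force: [-0.1, 0.5, -0.6]
opening: 50.7
```

Run:
```python
from h import *
im,K,E=grab("wrist","w4.png"); np.savez("cal_w4",K=K,E=E); s=arm.state(); print(s["eef_pos"],s["tool_rot"],s["contact_force"],s["opening"])
```

```text
[ 593.49252219 -100.187696    102.99729801] [3.06253986e+00 6.99269152e-01 6.90168572e-04] [ 1.05741631  0.49076938 -2.10962165] 50.89626753748705
```

View pics/w4.png

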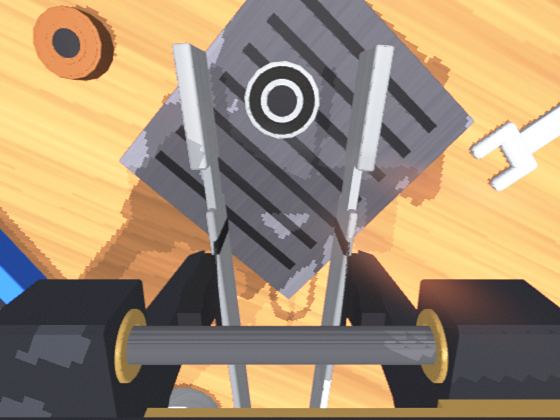

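The bearing (282,100) lies between the jaws on the dark stand, and the brown ring (72,42) is well away. Next I work out the remaining offset.

Run:
```python
from h import *
from scipy.spatial.transform import Rotation as R
d=np.load("cal_w4.npz");c=(d["K"],d["E"]); s=np.load("cal_side.npz"); s2=np.load("cal_scene.npz")
st=arm.state(); M=R.from_rotvec(st["tool_rot"]).as_matrix(); e=st["eef_pos"]
p=onplane(*c,282,99.5,48); print(p,"tool",(M.T@(p-e)).round(1))
print("diam",np.linalg.norm(onplane(*c,245.5,100,48)-onplane(*c,319,100,48)))
print(tri(c,(282,99.5),(s["K"],s["E"]),(310,229)),tri(c,(282,99.5),(s2["K"],s2["E"]),(247,238)))
q=[M.T@(onplane(*c,*u,e[2]+23.2)-e) for u in((187,45),(379,46),(198,168),(367,168))]; print(np.mean(q,0))
```

```text
[659.09571212 -70.5512645   48.        ] tool [71.9  1.8 55. ]
diam 38.491409814394196
(array([658.89125807, -70.4077307 ,  44.14428661]), np.float64(0.48047338704156484)) (array([658.39300682, -69.88433324,  44.49402586]), np.float64(1.9250233439255429))
[ 70.24635361   1.70387192 -23.17302748]
```

Aligned within 2 mm. The triangulated top height of 44 is close to the expected 48. Lowering to TCP z ≈ 37.

>>> move_arm --pt "0.02 0 0.12" --pt "0 0 0.12" --pt "0 0 0.12" --pt "0 0 0.12" --pt "0 0 0.1" --pt "0 0 0.07" --pt "0 0 0" --pt "0 0 0" --turn '[0, 0, 0, 0, 0, 0, 0, 0]' --claw '[-0.15, -0.15, -0.15, -0.15, -0.15, -0.15, -0.15, -0.15]'

```text
time: 14.85
eef_pos: [595.2, -99.2, 37.6]
tool_rot: [-3.063, -0.7, 0.0]
contact_force: [0.4, -0.3, -1.4]
opening: 50.5
```

>>> move_arm --pt "0 0 0" --pt "0 0 0" --pt "0 0 0" --pt "0 0 0" --pt "0 0 0" --pt "0 0 0" --pt "0 0 0" --pt "0 0 0" --turn '[0, 0, 0, 0, 0, 0, 0, 0]' --claw '[-0.08, -0.04, 0, 0.03, 0.06, 0.1, 0.15, 0.15]' --squeeze 30

```text
time: 15.65
eef_pos: [595.4, -99.2, 37.9]
tool_rot: [3.063, 0.7, 0.001]
contact_force: [1.0, -0.1, 0.0]
opening: 42.3
```

The fingers stopped at 42.3 mm (43 expected with the jaws on the bearing). Lifting.

>>> move_arm --pt "0 0 0" --pt "0 0 -0.05" --pt "0 0 -0.1" --pt "0 0 -0.1" --pt "0 0 -0.1" --pt "0 0 -0.1" --pt "0 0 -0.1" --pt "0 0 -0.1" --turn '[0, 0, 0, 0, 0, 0, 0, 0]' --claw '[0.15, 0.15, 0.15, 0.15, 0.15, 0.15, 0.15, 0.15]'

```text
time: 16.45
eef_pos: [595.2, -99.2, 103.9]
tool_rot: [3.062, 0.7, 0.001]
contact_force: [-0.1, -0.9, -1.5]
opening: 42.5
```

>>> move_arm --pt "0 0 -0.12" --pt "0 0 -0.12" --pt "0 0 -0.12" --pt "0 0 -0.12" --pt "0 0 -0.12" --pt "0 0 -0.05" --pt "0 0 0" --pt "0 0 0" --turn '[0, 0, 0, 0, 0, 0, 0, 0]' --claw '[0.15, 0.15, 0.15, 0.15, 0.15, 0.15, 0.15, 0.15]'

```text
time: 17.25
eef_pos: [594.9, -99.1, 167.4]
tool_rot: [-3.063, -0.7, 0.001]
contact_force: [0.0, 0.5, -1.4]
opening: 42.4
```

>>> move_arm --pt "0 0 0" --pt "0 0 0" --pt "0 0 0" --pt "0 0 0" --pt "0 0 0" --pt "0 0 0" --pt "0 0 0" --pt "0 0 0" --turn '[0, 0, 0, 0, 0, 0, 0, 0]' --claw '[0.15, 0.15, 0.15, 0.15, 0.15, 0.15, 0.15, 0.15]'

```text
time: 18.05
eef_pos: [595.2, -99.1, 167.7]
tool_rot: [-3.063, -0.7, -0.0]
contact_force: [1.1, 0.1, -2.4]
opening: 42.9
```

Run:
```python
from h import *
im,K,E=grab("wrist"); np.savez("cal_w5",K=K,E=E); b,_,_=grab("side"); s=arm.state(); print(s["eef_pos"],s["contact_force"],s["opening"])
cv2.imwrite("pics/f.png",np.hstack([cv2.resize(im,(400,300)),cv2.resize(b,(400,300))]))
```

```text
[595.14883957 -99.14801184 167.76353246] [-0.11867578 -0.58932065 -1.44206604] 42.516596220069886
```

View pics/f.png

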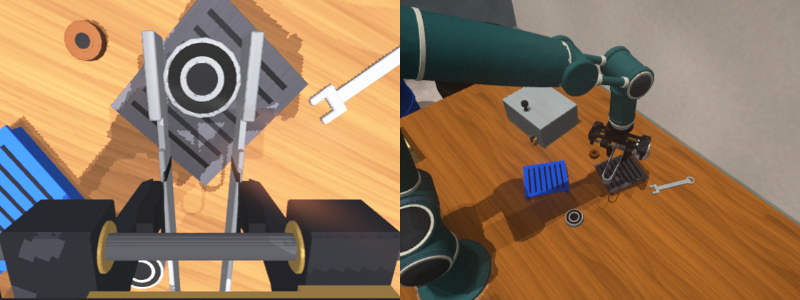

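The bearing is pinched between the jaws (203,77 in the left half) and raised 130 mm. The lid is shut, the wrench and big bearing look where they were, and the opening holds steady at about 42.5 mm. Handing in.

```bash
python3 -c "
from workcell import arm
print(arm.close_job()); s=arm.state(); print(s['time'],s['opening'],s['eef_pos'])"
```

```text
the job is handed in; nothing more can be done
None
the job is handed in; nothing more can be done
```

The job is handed in, with the lid shut and the small bearing held up still in the spring tongs; the system gave no verdict. It took about 18 s of the 70 s allowed.

- **Lid:** I pushed it down with the closed fingers until it rested on the rim. The tip stopped at z ≈ 117 mm under about 15 N, both camera views showed the lid flat, and it was still shut in the last picture.
- **Bearing:** I closed the tongs on it and raised it about 130 mm, to roughly 169 mm above the base of the stand (129 mm was needed). The fingers held steady at 42.5 mm, against 43 mm expected with the jaws on the bearing. The last wrist picture shows it centred between the jaws.
- **Bystanders:** The wrench and larger bearing looked unmoved in the last picture. The arm hid the tin in that view, so I couldn't check it there, but no move went near it.
- **Measurements that disagreed:** The bearing's top came out at about 44 mm by triangulation, against 48 mm from the text. The tongs measured 198 mm long in the first wrist view, against 205 mm. Neither affected the grasp.

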